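# Key a grinding cup into a press-to-run spice grinder and hold it running

### The job

Fit the closed grinding cup upright into the spice grinder: turn it until its four orange keys line up with the four slots of the well and slide it home. Then press it all the way down against the spring, as you would to run the grinder, and finish still gripping the cup and holding it pressed down. Leave the other things on the cart where they are.

Things in the scene. Friction and masses are not known exactly. Their poses are not given: they have to be found in the camera images.
- cup: closed grinding cup, 112 mm tall, 0.3 to 0.45 kg, standing upright and loose on the cart. Origin: centre of its underside, z up its axis. A black skirt with four orange keys, 62 mm across and 22 mm tall (lower edge tapered over 4 mm), carries a steel wall and black lid that form one straight cylinder, 54 mm across, from 22 to 112 mm height
- cup_grip (a point): point on the cup's axis 90 mm above its underside, in the black lid (lid 73 to 112 mm), a good height to grip it at
- cup_key (a point): outer face of the cup's +x key, 40 mm from the axis, 11 mm above the underside. Four orange half-round keys stand out from the skirt at the cup's +x, +y, -x and -y, each 10 mm wide, 22 mm tall, with a tapered lower end, reaching 40 mm from the axis. They are all alike: every quarter turn fits
- grinder: white cordless motor base of a press-to-run spice grinder, fixed to the cart, 120 mm across at the foot, 107 mm at the collar, 110 mm tall. Origin: centre of its underside, z up its axis. In its top is an open round well, 65 mm across, with four upright slots at its +x, +y, -x and -y
- well_mouth (a point): centre of the well's mouth, level with the rim, 110 mm above the cart. Cup with keys out of line: its underside rests here on the rim. Keys in the slots: it slides 20 mm down onto the sprung ring (underside 90 mm above the cart), and can be pressed 7 mm farther (underside at 83 mm, tops of the keys 5 mm below the rim)
- slot (a point): outer end of the +x slot at the rim, 42 mm from the well's axis. The four slots, a quarter turn apart, are 13 mm wide, open at the top and run the full depth of the well; an orange mark on the rim stands at each
- press_ring (a joint): sprung grey ring at the bottom of the well on which the cup comes to stand: 0 m = up, grows as it is pressed, 0.007 m = fully down. It takes 6 N to start it moving and 13 N to hold it fully down; the cup's weight alone does not move it. The grinder runs from 0.0045 m on; the ring springs back when let go
- mortar: wooden mortar, 114 mm across, 100 mm tall, loose bystander; origin: centre of its underside
- pestle: dark hardwood pestle, 180 mm long, up to 33 mm thick, lying along its x axis, loose bystander; origin: under its middle, on the cart
- scoop: grey plastic coffee scoop, cup 47 mm across and 34 mm tall, thin handle 100 mm long to its -x, loose bystander; origin: centre of the cup's underside
- incense: low blue ceramic incense holder, dish 82 mm across, 22 mm tall, loose bystander; origin: centre of its underside
- tumbler0: small glass tumbler, upright, 62 mm across, 85 mm tall, loose bystander; origin: centre of its underside
- tumbler1: second glass tumbler, the same

How it is judged (in metres and radians):
On the way, in this order (a step that is already met when the one before it is completed fails the run):
1. the cup is picked up off the cart (height (world z) of cup above 0.03 m), for 0.2 s.
2. the cup stands upright in the well with its keys in the slots (horizontal distance between cup and grinder below 0.004 m and angle between cup's own z axis and vertical below 0.08 rad and (angle between the x axis of cup and the x axis of grinder, either way round below 0.09 rad or angle between the x axis of cup and the y axis of grinder, either way round below 0.09 rad) and z of cup in the frame of grinder below 0.104 m), for 0.05 s.
At the end, for the whole second after the job is handed in: The cup is upright in the well with its keys in the slots (axis within 4 mm and 0.08 rad, keys within 0.09 rad), held by the fingers and pressed down at rest so that the sprung ring is at least 4.5 mm of its 7 mm down; every other thing is within 30 mm of where it stood (horizontal distance between cup and grinder below 0.004 m and angle between cup's own z axis and vertical below 0.08 rad and (angle between the x axis of cup and the x axis of grinder, either way round below 0.09 rad or angle between the x axis of cup and the y axis of grinder, either way round below 0.09 rad) and z of cup in the frame of grinder below 0.0865 m and value of joint press_ring above 0.0045 m and linear speed of cup below 0.02 m/s and contact force between the fingers and cup above 2 N and distance of each of mortar, pestle, scoop, incense, tumbler0, tumbler1 from where it was at the start of the episode below 0.03 m); the arm keeps its last pose, push and grip.
It fails at once if another thing on the cart (mortar, pestle, scoop, incense holder, tumbler) is pushed more than 30 mm from its place (distance of any of mortar, pestle, scoop, incense, tumbler0, tumbler1 from where it was at the start of the episode above 0.03 m).
It fails at once if the mortar or a tumbler is knocked over (angle between any of mortar, tumbler0, tumbler1's own z axis and vertical above 0.6 rad).
It also fails if it takes over 35 s, if anything falls off the work surface, if the arm or the gripper's body presses on something with over 40 N, if the wrist force passes 120 N, or if a joint passes its speed limit or range.

### The arm

A 6-joint arm with a two-finger parallel gripper is mounted at the origin on the work surface. World frame = base frame: x ahead of the robot, y to its left, z up, the work surface at z = 0. Lengths are in m, angles in degrees, forces in N, time in s.
With the tool pointing down it reaches from about 0.325 to 0.85 m from the base axis. Payload 15.5 kg.
Tool frame: the origin (TCP) lies at the very end of the fingers, on their centre line; the grasp point (between the pads) lies behind it (manip.grip_point_offset is the z of the grasp point in the tool frame, in m); z points along the fingers, y is the line along which they close (so a half turn about z gives the same grasp; the last joint's range is limited). The gripper opens to 91 mm and grips with 3 to 60 N. Pads are 32 mm wide; open, the fingers measure 118 mm over their backs; the gripper's body (76 mm by 178 mm) begins 60 mm behind the grasp point.
Start: joints at [-76.289, 28.281, 77.091, -0, 74.628, -5.472], TCP at [0.205, -0.59, 0.214] pointing down, gripper open.
Joint ranges: [-166.48, 166.48], [-47.26, 123.95], [12.59, 153.08], [-70.14, 250.14], [6.76, 159.57], [-176.63, 176.63]. Speed limits (degrees/s): [108.29, 108.29, 147.25, 172.46, 172.46, 172.46].

### API

Orientations are given as [roll, pitch, yaw] about the fixed x, y, z axes, in that order (R = Rz(yaw) Ry(pitch) Rx(roll)).
In Python, from plant import manip gives the robot as it stands. The module is installed in compiled form; this text tells all that it offers.
- The arm moves only by the tool move_arm, never from a script. Its argument "commands" is one flat list of numbers, 5 for each row, row after row: the closure, from 0 (fully open) to 1 (shut), then the shift along the tool's x, y, z scaled (see below), then the turn about the tool's z scaled (see below). A call has exactly 10 rows; each row shifts and turns the commanded pose from where the row before left it, along the tool's axes as they then stand; what a row does not reach is not made up. The controller multiplies each number of a shift by 40 mm and each number of a turn by 6 degrees. A row lasts 1/8 s, in which the tool goes at most 62.5 mm and 10.7 degrees, less where a joint would pass 70% of its speed; a pose out of reach is approached as far as the arm can. A call with a number of a shift or a turn outside -1 to 1 is refused whole. A call with a gripper value outside its range is refused whole. The fingers move at their own pace and stop on an object; "force" is the grip in N (left out, the last holds). Time passes only in rows, so rows that do not move let the fingers close, or fill a call up. It gives the time, the measured TCP pose, the force, the opening and the grip force at its end, in the units of the state.
- manip.sense(): the state, without advancing time (a new reading comes with each control period).
- manip.capture(name): name is "scene" or "top" or "wrist"; returns a dict with "frame" (384x512x3 uint8, blue, green, red), "fx", "fy", "cx", "cy" (pixels), "k1" (the pictures are not rectified: a ray, as slopes to the right and down, at radius r is drawn at 1 + k1 r^2 times it, then the intrinsics apply), "extrinsics" (4x4, takes a point from camera to world coordinates). Camera axes: x right, y up, looking along -z (the intrinsics and any distortion apply to the point x, -y, -z); pixel columns grow to the right and rows downward; lengths in m; the calibration is good to about 2 mm. A picture is of the moment at which its call begins. There is no depth.
- manip.sign_off(): hands the job in; it is judged then, once.
Trained networks look in a picture, given as the dict that the camera call returned (one of the last four; its "shot" number tells which), for a name from the list of things; names that differ only in an ending like _2 or _b are one class to them, and where a whole thing is asked for, a point or a joint stands for the part that bears it (a point fixed in the world has none). Each returns a list of dicts, best first, with "score" (0 to 1); they miss things now and then, are a little off and sometimes report something else, mostly with a low value. They report only what shows in the picture. A call takes as long as a camera call.
- manip.find_in(picture, label): "at" ([x, y, z] in m, in world coordinates, good to about 4 mm: the middle of the surface that is visible of it).
- manip.mark_of(picture, label): "at" ([x, y, z] in m, in world coordinates, good to about 4 mm: a listed point, or the origin of a listed thing).
The state is a dict: "time_s": time; "joint_pos": joint angles; "joint_velocities": joint speeds; "effort": joint torques, N m; "tcp_pos": TCP position; "tool_rot": TCP orientation; "force": force on the tool from outside, world axes, zero at the start; "moment": the same for the moment, N m; "finger_gap": finger opening in m; "gripper_force": force on a finger pad.
Only numpy, scipy, OpenCV 4.12 (cv2) and the standard library are available. Lean on these libraries where they do the work, as an engineer would, in place of code of your own. Each camera call takes 0.05 s, during which the arm holds its last target. There are 200 camera calls.

## Working session

There is one attempt and no reset: what is moved stays moved. The work goes in short steps, Python scripts to look and compute and a tool call to move; the robot and the scene stay as the last step left them, time stands still between calls to the robot, and variables do not carry over. Pictures are saved under pics/ and viewed, at most 10 in all, crops included, and the job is handed in when it is done.

Besides the shell and the picture viewer there is one more tool, called after "Request:" as name(argument=value, ...) on one line, values as JSON. move_arm: Moves the arm, as the interface text tells. Its arguments: {"type":"object","properties":{"commands":{"type":"array"},"force":{"type":"number"}},"required":["commands"]}

```bash
mkdir -p pics; cat > h.py <<'E'
import numpy as np, cv2
from plant import manip
def proj(p,c):
    T=np.linalg.inv(c["extrinsics"]); q=T[:3,:3]@np.array(p)+T[:3,3]
    s=np.array([q[0]/-q[2], -q[1]/-q[2]]); s=s*(1+c["k1"]*(s@s))
    return np.array([c["fx"]*s[0]+c["cx"], c["fy"]*s[1]+c["cy"]])
def unproj(uv,z,c):
    d=np.array([(uv[0]-c["cx"])/c["fx"],(uv[1]-c["cy"])/c["fy"]]); s=d.copy()
    for _ in range(10): s=d/(1+c["k1"]*(s@s))
    E=np.array(c["extrinsics"]); r=E[:3,:3]@np.array([s[0],-s[1],-1]); o=E[:3,3]
    return o+r*(z-o[2])/r[2]
E
python3 - <<'E'
from h import *
print(manip.grip_point_offset, manip.sense())
t=[]
for n in ["scene","top"]:
    c=manip.capture(n); t.append(c["frame"])
    for l in ["cup","cup_grip","cup_key","grinder","well_mouth","slot","mortar","pestle","scoop","incense","tumbler0"]:
        print(n,l,[(np.round(d["at"],3).tolist(),round(d["score"],2)) for d in manip.mark_of(c,l)[:4]])
cv2.imwrite("pics/a.png",cv2.resize(t[0],(800,600))); cv2.imwrite("pics/b.png",cv2.resize(t[1],(800,600)))
E
```

```text
-0.0188 {'time_s': 0.0, 'joint_pos': array([-7.62883658e+01,  2.83148767e+01,  7.71269023e+01, -2.65430349e-03,
        7.46284333e+01, -5.47134378e+00]), 'joint_velocities': array([ 0.01297777,  0.15551092,  0.0013004 ,  0.01013186,  0.06739117,
       -0.02372205]), 'effort': array([-3.96790279e-05, -8.78798461e+01, -3.81847930e+01,  7.07717752e-02,
        5.34054183e-02, -3.25214330e-05]), 'tcp_pos': array([ 0.20526812, -0.58992846,  0.2133397 ]), 'tool_rot': array([-1.79929864e+02, -4.14776861e-03,  1.91836806e+01]), 'force': array([-0.01495977, -0.63945698,  0.37589027]), 'moment': array([-0.02954443,  0.06625547, -0.00707882]), 'gripper_force': 0.0, 'finger_gap': 0.09107576456858972}
scene cup [([0.556, 0.138, -0.001], 0.7)]
scene cup_grip [([0.563, 0.132, 0.09], 0.72)]
scene cup_key [([0.598, 0.122, 0.008], 0.87)]
scene grinder [([0.562, -0.172, 0.002], 0.8), ([0.736, 0.078, -0.001], 0.61), ([0.598, -0.003, -0.001], 0.19)]
scene well_mouth [([0.569, -0.169, 0.112], 0.68), ([0.521, -0.386, -0.001], 0.18)]
scene slot [([0.564, -0.13, 0.11], 0.97), ([0.769, -0.105, -0.0], 0.41)]
[... 227 characters left out ...]
[0.762, 0.261, 0.002], 0.57), ([0.575, 0.399, 0.005], 0.49)]
top cup [([0.562, 0.138, -0.001], 0.57), ([0.734, 0.077, 0.002], 0.53), ([0.565, -0.171, 0.114], 0.27)]
top cup_grip []
top cup_key [([0.596, 0.12, 0.01], 0.64)]
top grinder [([0.567, -0.173, 0.002], 0.96)]
top well_mouth [([0.566, -0.17, 0.116], 0.64)]
top slot [([0.568, -0.129, 0.113], 0.64)]
top mortar [([0.765, -0.106, -0.001], 0.94)]
top pestle [([0.574, 0.398, 0.001], 0.67), ([0.734, 0.08, 0.002], 0.46), ([0.566, -0.131, 0.112], 0.21)]
top scoop [([0.521, -0.391, 0.006], 0.63)]
top incense [([0.602, 0.001, 0.001], 0.6)]
top tumbler0 [([0.762, 0.261, 0.002], 0.81), ([0.734, 0.079, -0.001], 0.73), ([0.568, -0.13, 0.111], 0.54)]
```

View pics/a.png

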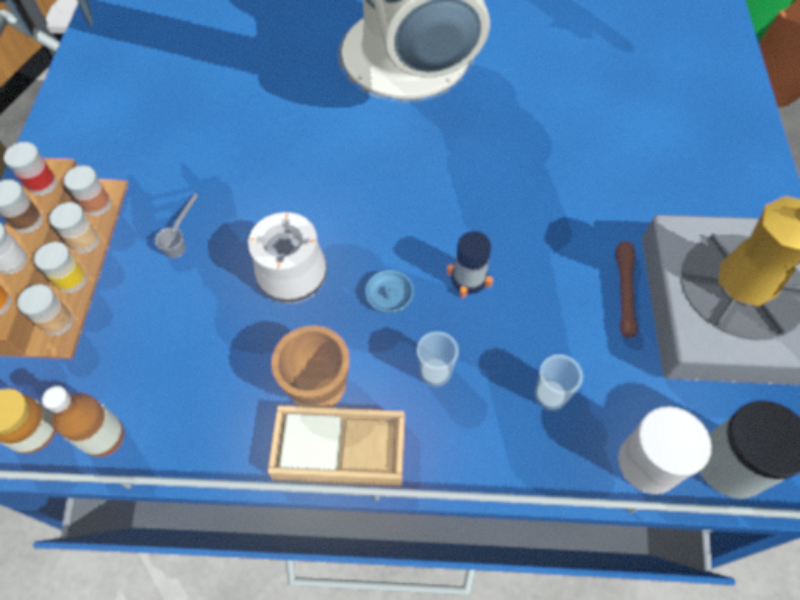

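View pics/b.png

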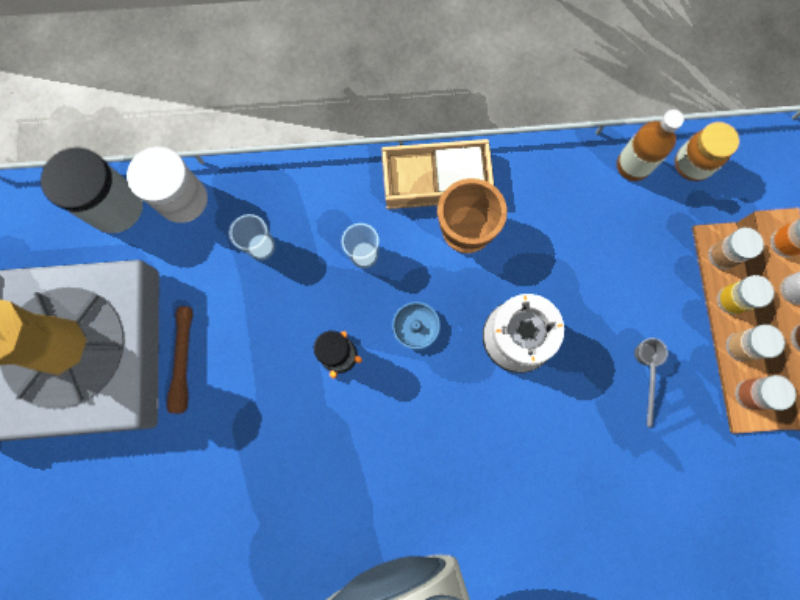

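The scene view shows the grinder near px (287,255), the cup near (472,265) and the incense holder between them at (389,290). The top view agrees, with the cup at (335,350), its keys at (345,334), (358,360) and (333,375), and the well at (527,328). The network's positions match both pictures. I'll go towards the grinder and look from closer.

Request:
move_arm(commands=[0, 1, -0.6, -0.25, 0, 0, 1, -0.6, -0.25, 0, 0, 1, -0.6, -0.25, 0, 0, 1, -0.6, -0.25, 0, 0, 1, -0.6, -0.25, 0, 0, 1, -0.6, -0.25, 0, 0, 1, -0.6, -0.25, 0, 0, 1, -0.6, -0.25, 0, 0, 1, -0.6, -0.25, 0, 0, 1, -0.6, -0.25, 0], force=25)

```text
time_s: 2.45
tcp_pos: [0.5051, -0.2309, 0.3144]
tool_rot: [180.0, -0.0, 19.2]
force: [0.0, -1.3, -0.2]
finger_gap: 0.091
gripper_force: 0.0
```

```bash
python3 - <<'E'
from h import *
c=manip.capture("wrist"); s=manip.sense()
print(s["time_s"],s["tcp_pos"],s["tool_rot"],c["extrinsics"][:3,:],c["fx"],c["k1"])
print(proj([.566,-.171,.11],c),proj([.56,.136,.112],c))
for l in ["well_mouth","slot"]: print(l,[(np.round(d["at"],4).tolist(),round(d["score"],2)) for d in manip.mark_of(c,l)[:4]])
cv2.imwrite("pics/c.png",c["frame"])
E
```

```text
2.5 [ 0.50822897 -0.22738936  0.31562557] [ 1.79984587e+02 -1.76194995e-01  1.92948053e+01] [[ 3.28670689e-01  9.18062067e-01  2.21670070e-01  5.68204036e-01]
 [-9.44444574e-01  3.19528501e-01  7.69804074e-02 -2.08670457e-01]
 [-1.57113282e-04 -2.34656298e-01  9.72078390e-01  4.84439374e-01]] 321.20440389695324 -0.08622562566377971
[223.85099949 104.65481734] [-22.61342134  29.77710175]
well_mouth [([0.5648, -0.1694, 0.1114], 0.77)]
slot [([0.5625, -0.1299, 0.1125], 0.71)]
```

View pics/c.png

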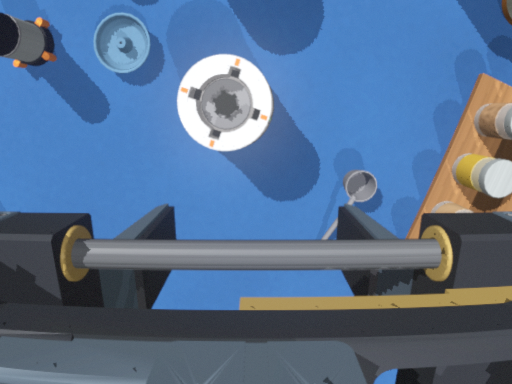

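The wrist view shows the well at (224,103) with its four orange rim marks at about (184,90), (237,62), (264,117) and (212,143). The cup is at the upper left, with keys at (42,22), (51,57) and (18,64). Next I'll fit the marks.

```bash
cat >> h.py <<'E'
def orange(f,box):
    x0,y0,x1,y1=box
    hsv=cv2.cvtColor(f,cv2.COLOR_BGR2HSV)
    m=cv2.inRange(hsv,(5,150,120),(20,255,255)); k=np.zeros_like(m); k[y0:y1,x0:x1]=m[y0:y1,x0:x1]
    n,l,st,ce=cv2.connectedComponentsWithStats(k)
    return [(ce[i],int(st[i,4])) for i in range(1,n) if st[i,4]>=4]
E
python3 - <<'E'
from h import *
f=cv2.imread("pics/c.png"); 
c=manip.capture("wrist"); print(manip.sense()["tcp_pos"])
f=c["frame"]
for box,z in [((170,45,285,160),.11),((0,0,70,80),.02)]:
    P=[]
    for uv,a in orange(f,box):
        p=unproj(uv,z,c)[:2]; P.append(p); print(np.round(uv,1),a,np.round(p,4))
    P=np.array(P)
    if z==.11:
        m=P.mean(0); print(m,[np.round((np.degrees(np.arctan2(*(q-m)[::-1])),1000*np.hypot(*(q-m))),1) for q in P])
for uv in [(8,36)]: print("lid?",unproj(uv,.112,c))
E
```

```text
[ 0.50459581 -0.2317169   0.31396823]
nan []
[42.  21.9] 43 [0.5944 0.1203]
[36.  22.5] 4 [0.5911 0.1291]
[47.  55.6] 64 [0.5516 0.1011]
[18.3 63. ] 41 [0.5289 0.1426]
lid? [0.56275423 0.09345685 0.112     ]<stdin>:11: RuntimeWarning: Mean of empty slice.
  ret = ret.dtype.type(ret / rcount)
```

```bash
sed -i 's/(5,150,120),(20,255,255)/(5,SAT,100),(22,255,255)/; s/def orange(f,box):/def orange(f,box,SAT=150):/' h.py
python3 - <<'E'
from h import *
c=manip.capture("wrist"); f=c["frame"]
P=[]
for uv,a in orange(f,(170,45,285,160),70):
    p=unproj(uv,.11,c)[:2]; P.append(p); print(np.round(uv,1),a,np.round(p,4))
P=np.array(P); m=P.mean(0); print(m,[np.round((np.degrees(np.arctan2(*(q-m)[::-1])),1000*np.hypot(*(q-m))),1) for q in P])
E
```

```text
[236.7  60.8] 24 [ 0.6152 -0.1702]
[183.4  88.6] 25 [ 0.5674 -0.1229]
[263.1 116.1] 23 [ 0.5679 -0.218 ]
[211.  142.3] 21 [ 0.52   -0.1708]
[ 0.56760062 -0.17050068] [array([ 0.3, 47.6]), array([90.3, 47.6]), array([-89.7,  47.5]), array([-179.6,   47.6])]
```

The four marks lie 90° apart at a radius of 47.6 mm, so they are consistent. The grinder is at (0.5676, -0.1705) with yaw 0.3°. Now I'll move to look at the cup from close by.

Request:
move_arm(commands=[0, 0.275, -0.9, 0, 0, 0, 0.275, -0.9, 0, 0, 0, 0.275, -0.9, 0, 0, 0, 0.275, -0.9, 0, 0, 0, 0.275, -0.9, 0, 0, 0, 0.275, -0.9, 0, 0, 0, 0.275, -0.9, 0, 0, 0, 0.275, -0.9, 0, 0, 0, 0.275, -0.9, 0, 0, 0, 0, 0, 0, 0])

```text
time_s: 3.95
tcp_pos: [0.4909, 0.1071, 0.3136]
tool_rot: [-180.0, 0.0, 19.2]
force: [-0.2, -0.7, -0.4]
finger_gap: 0.0911
gripper_force: 0.0
```

```bash
python3 - <<'E'
from h import *
c=manip.capture("wrist"); f=c["frame"]; s=manip.sense(); print(s["tcp_pos"],s["tool_rot"])
cu=proj([.562,.134,.02],c); print(cu)
u,v=cu.astype(int)
for uv,a in orange(f,(max(u-90,0),max(v-90,0),u+90,v+90)):
    print(np.round(uv,1),a,np.round(unproj(uv,.018,c)[:2],4))
for l in ["cup","cup_grip","cup_key"]: print(l,[(np.round(d["at"],4).tolist(),round(d["score"],2)) for d in manip.mark_of(c,l)[:4]])
x0,y0=max(u-130,0),max(v-100,0)
print(x0,y0);cv2.imwrite("pics/d.png",cv2.resize(f[y0:y0+200,x0:x0+260],None,fx=3,fy=3))
cv2.imwrite("pics/draw.png",f); np.savez("d.npz",**{k:np.array(x) for k,x in c.items()})
E
```

```text
[0.49113083 0.10603686 0.31368684] [1.79988992e+02 3.04344874e-02 1.92112912e+01]
[254.77503887 107.14979397]
[269.6  85.9] 7 [0.5964 0.1241]
[233.4  90.8] 5 [0.5734 0.1696]
[273.4 122. ] 19 [0.5513 0.1022]
[239. 128.] 5 [0.5271 0.1457]
cup [([0.557, 0.1324, -0.0019], 0.74)]
cup_grip []
cup_key [([0.5991, 0.122, 0.0106], 0.7), ([0.5566, 0.1375, 0.0931], 0.67)]
124 7
```

View pics/d.png

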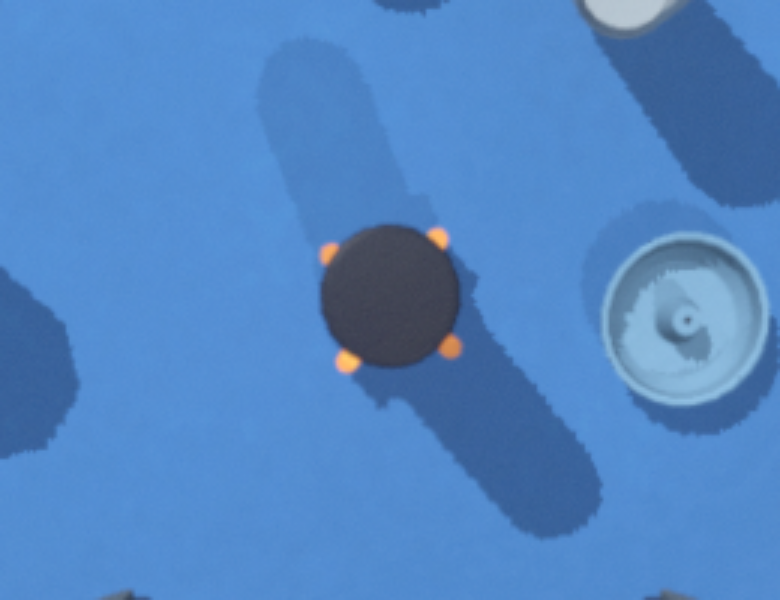

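The wrist view has the round black lid centred at crop px (390,295), which is full px (254,105). All four keys show around it at crop px (438,238), (330,254), (347,361) and (450,346).

```bash
python3 - <<'E'
from h import *
c=dict(np.load("d.npz",allow_pickle=True)); f=cv2.imread("pics/draw.png")
hsv=cv2.cvtColor(f,cv2.COLOR_BGR2HSV)
m=(cv2.cvtColor(f,cv2.COLOR_BGR2GRAY)<85).astype(np.uint8); k=np.zeros_like(m); k[75:135,220:290]=m[75:135,220:290]
k=cv2.morphologyEx(k,cv2.MORPH_OPEN,np.ones((5,5)))
n,l,st,ce=cv2.connectedComponentsWithStats(k); i=1+np.argmax(st[1:,4]); print(st[i],ce[i]); L=unproj(ce[i],.112,c)[:2]; print("lid",L, 2*np.sqrt(st[i,4]/np.pi))
P=np.array([unproj(uv,.020,c)[:2] for uv,a in orange(f,(220,75,290,140),100)]); print(P, [a for _,a in orange(f,(220,75,290,140),100)])
m=P.mean(0); print(m)
for o in (m,L): print([np.round((np.degrees(np.arctan2(*(q-o)[::-1])),1000*np.hypot(*(q-o))),1) for q in P])
E
```

```text
[ 231   82   47   48 1707] [254.21382542 105.85940246]
lid [0.56157643 0.13414431] 46.61995176813166
[[0.59576825 0.12377552]
 [0.57281789 0.16922949]
 [0.55096485 0.10227654]
 [0.52906574 0.14539521]] [26, 20, 35, 36]
[0.56215418 0.13516919]
[array([-18.7,  35.5]), array([72.6, 35.7]), array([-108.8,   34.7]), array([162.8,  34.6])]
[array([-16.9,  35.7]), array([72.2, 36.8]), array([-108.4,   33.6]), array([160.9,  34.4])]
```

The four keys agree to about 1°. The cup is at (0.562, 0.1345) with yaw -18.0°. I'll descend and grip.

Request:
move_arm(commands=[0, 0.63, -0.08, 0.8, 0, 0, 0.63, 0, 0.9, 0, 0, 0.65, 0, 0.9, 0, 0, 0, 0, 0.9, 0, 0, 0, 0, 0.9, 0, 0, 0, 0, 0.9, 0, 0, 0, 0, 0.77, 0, 0, 0, 0, 0, 0, 1, 0, 0, 0, 0, 1, 0, 0, 0, 0], force=40)

```text
time_s: 5.4
tcp_pos: [0.5633, 0.1343, 0.0725]
tool_rot: [180.0, -0.1, 19.2]
force: [0.3, -0.2, 0.5]
finger_gap: 0.0741
gripper_force: 0.0
```

Request:
move_arm(commands=[1, 0, 0, 0, 0, 1, 0, 0, 0, 0, 1, 0, 0, 0, 0, 1, 0, 0, 0, 0, 1, 0, 0, 0, 0, 1, 0, 0, -0.3, 0, 1, 0, 0, -0.8, 0, 1, 0, 0, -1, 0, 1, 0, 0, -1, 0, 1, 0, 0, -1, 0])

```text
time_s: 6.65
tcp_pos: [0.562, 0.1344, 0.2369]
tool_rot: [-180.0, 0.0, 19.2]
force: [1.1, -0.0, -4.5]
finger_gap: 0.0535
gripper_force: 40.0
```

Request:
move_arm(commands=[1, -0.3, 0.905, 0, 0, 1, -0.3, 0.905, 0, 0, 1, -0.3, 0.905, 0, 0, 1, -0.295, 0.905, 0, 0, 1, -0.295, 0.905, 0, 0, 1, -0.295, 0.905, 0, 0, 1, -0.295, 0.905, 0, 0, 1, -0.295, 0.905, 0, 0, 1, 0, 0, 0, -1, 1, 0, 0, 0, -1])

```text
time_s: 7.9
tcp_pos: [0.5674, -0.1707, 0.2354]
tool_rot: [-180.0, 0.0, 31.3]
force: [-0.5, 0.4, -3.8]
finger_gap: 0.0534
gripper_force: 40.0
```

Request:
move_arm(commands=[1, 0, 0, 0, -1, 1, 0, 0, 0, -0.05, 1, 0, 0, 0.5, 0, 1, 0, 0, 0.3, 0, 1, 0, 0, 0, 0, 1, 0, 0, 0, 0, 1, 0, 0, 0, 0, 1, 0, 0, 0, 0, 1, 0, 0, 0, 0, 1, 0, 0, 0, 0])

```text
time_s: 9.15
tcp_pos: [0.5679, -0.1703, 0.2032]
tool_rot: [180.0, -0.0, 37.5]
force: [1.1, 0.5, -4.1]
finger_gap: 0.0536
gripper_force: 40.0
```

```bash
python3 - <<'E'
from h import *
s=manip.sense(); print(s["time_s"],s["tcp_pos"],s["tool_rot"],s["force"])
c=manip.capture("wrist"); f=c["frame"]; np.savez("e.npz",**{k:np.array(x) for k,x in c.items()})
u,v=proj([.5676,-.1705,.11],c).astype(int); print(u,v)
x0,y0=max(u-130,0),max(v-100,0); print(x0,y0)
cv2.imwrite("pics/e.png",cv2.resize(f[y0:y0+200,x0:x0+260],None,fx=3,fy=3))
t=manip.capture("scene"); np.savez("es.npz",**{k:np.array(x) for k,x in t.items()})
u,v=proj([.5676,-.1705,.15],t).astype(int)
print(u,v); cv2.imwrite("pics/f.png",cv2.resize(t["frame"][max(v-75,0):v+75,u-90:u+90],None,fx=4,fy=4,interpolation=cv2.INTER_CUBIC))
E
```

```text
9.15 [ 0.56790382 -0.17026446  0.2031671 ] [ 1.79996651e+02 -2.09066261e-03  3.74818480e+01] [ 1.05890977  0.50341755 -4.13497439]
255 195
125 95
178 144
```

View pics/e.png

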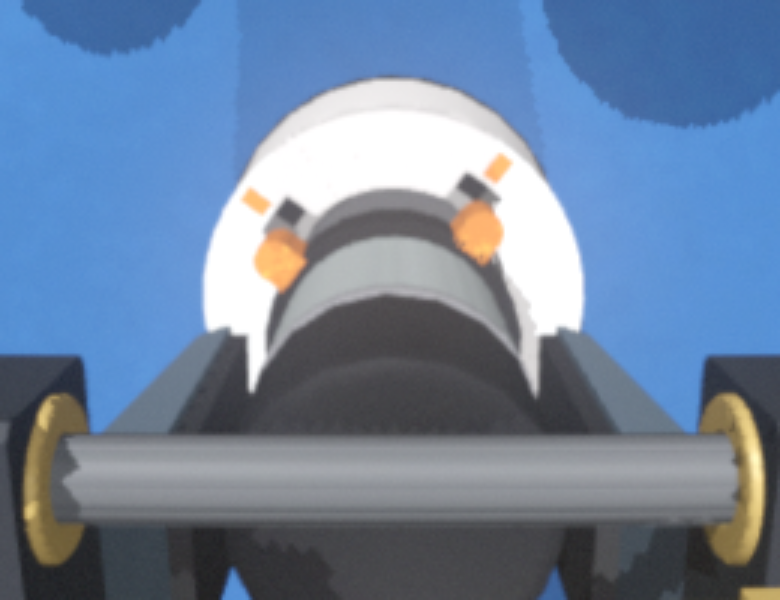

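View pics/f.png

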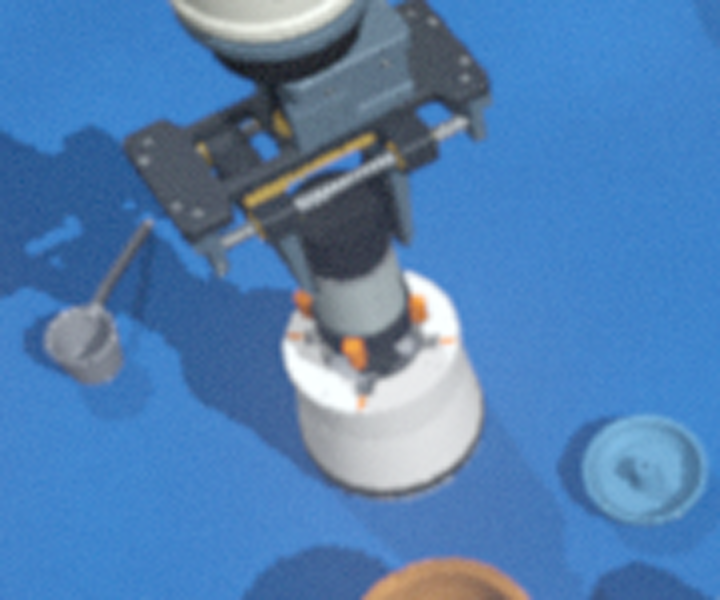

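The wrist view shows the held cup over the well, with two keys at crop px (280,260) and (478,230) and the rim marks at (256,200) and (497,167). The scene view confirms the cup is upright over the grinder. I'll check key-to-slot alignment with projected models.

```bash
python3 - <<'E'
from h import *
from scipy.optimize import least_squares
c=dict(np.load("e.npz",allow_pickle=True)); f=c["frame"]
B=orange(f,(190,130,305,195),80)
for uv,a in B: print(np.round(uv,1),a)
B=sorted(B,key=lambda b:-b[1])[:4]; keys=sorted([b[0] for b in B[:2]],key=lambda p:p[0]); marks=sorted([b[0] for b in B[2:]],key=lambda p:p[0])
zc=0.2032-.0712
def kc(x,y,yaw,ang):
    pts=[]
    t=np.radians(ang+yaw); R=np.array([[np.cos(t),-np.sin(t)],[np.sin(t),np.cos(t)]])
    for z in (zc,zc+.004,zc+.022):
        r=.005 if z>zc else .002
        for a in np.linspace(-90,90,13):
            q=R@[.035+r*np.cos(np.radians(a)),r*np.sin(np.radians(a))]
            pts.append(proj([x+q[0],y+q[1],z],c))
        q=[R@[.031,s*r] for s in(1,-1)]; pts+=[proj([x+w[0],y+w[1],z],c) for w in q]
    h=cv2.convexHull(np.float32(pts)); M=cv2.moments(h); return np.array([M["m10"]/M["m00"],M["m01"]/M["m00"]])
def mk(x,y,yaw,ang):
    t=np.radians(ang+yaw); return proj([x+.0476*np.cos(t),y+.0476*np.sin(t),.11],c)
A=(90,0)
for fn,obs,x0 in((kc,keys,(.5676,-.1705,0.3)),(mk,marks,(.5676,-.1705,.3))):
    r=lambda p:np.concatenate([fn(p[0]/1000,p[1]/1000,p[2],a)-o for a,o in zip(A,obs)])
    p0=np.array([x0[0]*1000,x0[1]*1000,x0[2]])
    s=least_squares(r,p0); print(fn.__name__,np.round(r(p0),1),np.round(s.x,2),np.round(s.fun,2))
E
```

```text
[290.6 150.7] 43
[209.9 161.7] 40
[283.7 171.7] 253
[218.3 180.8] 250
kc [-1.3 -1.6  1.4 -1.7] [ 5.6646e+02 -1.7141e+02  3.0000e-01] [-1.14  0.37  1.39  0.32]
mk [ 0.  -0.2  0.2 -0.2] [ 5.6740e+02 -1.7051e+02  2.8000e-01] [-0.12  0.02  0.12 -0.01]
```

Yaw matches (0.3°), and the offset is about 1 mm along tool x. I'll nudge by half that and lower to just inside the rim.

Request:
move_arm(commands=[1, 0.018, 0, 0.2, 0, 1, 0, 0, 0.2, 0, 1, 0, 0, 0.1, 0, 1, 0, 0, 0.05, 0, 1, 0, 0, 0.05, 0, 1, 0, 0, 0.05, 0, 1, 0, 0, 0.05, 0, 1, 0, 0, 0, 0, 1, 0, 0, 0, 0, 1, 0, 0, 0, 0])

```text
time_s: 10.5
tcp_pos: [0.5685, -0.1698, 0.1752]
tool_rot: [180.0, -0.0, 37.5]
force: [-0.1, 0.4, -4.0]
finger_gap: 0.0531
gripper_force: 40.0
```

There is no added force at underside 0.104 m, which is already below the rim, so the keys are in the slots. Next I'll slide it down to the ring.

Request:
move_arm(commands=[1, 0, 0, 0.08, 0, 1, 0, 0, 0.08, 0, 1, 0, 0, 0.08, 0, 1, 0, 0, 0.08, 0, 1, 0, 0, 0.05, 0, 1, 0, 0, 0.05, 0, 1, 0, 0, 0.05, 0, 1, 0, 0, 0, 0, 1, 0, 0, 0, 0, 1, 0, 0, 0, 0])

```text
time_s: 11.75
tcp_pos: [0.5685, -0.1698, 0.1567]
tool_rot: [180.0, -0.0, 37.5]
force: [-2.5, 1.6, 6.1]
finger_gap: 0.0537
gripper_force: 40.0
```

Request:
move_arm(commands=[1, 0, 0, 0.02, 0, 1, 0, 0, 0.02, 0, 1, 0, 0, 0.02, 0, 1, 0, 0, 0.02, 0, 1, 0, 0, 0, 0, 1, 0, 0, 0, 0, 1, 0, 0, 0, 0, 1, 0, 0, 0, 0, 1, 0, 0, 0, 0, 1, 0, 0, 0, 0])

```text
time_s: 13.0
tcp_pos: [0.5687, -0.1698, 0.1544]
tool_rot: [179.9, -0.0, 37.5]
force: [-6.5, 3.7, 20.7]
finger_gap: 0.053
gripper_force: 40.0
```

```bash
python3 - <<'E'
from h import *
s=manip.sense(); print(s["time_s"],s["tcp_pos"],s["force"],s["moment"])
c=manip.capture("wrist"); cv2.imwrite("pics/g.png",cv2.resize(c["frame"][80:280,125:385],None,fx=3,fy=3))
E
```

```text
13.0 [ 0.56866609 -0.16977043  0.15444167] [-6.49278594  3.72811939 20.68191929] [ 0.90726836  1.54775569 -0.02396284]
```

View pics/g.png

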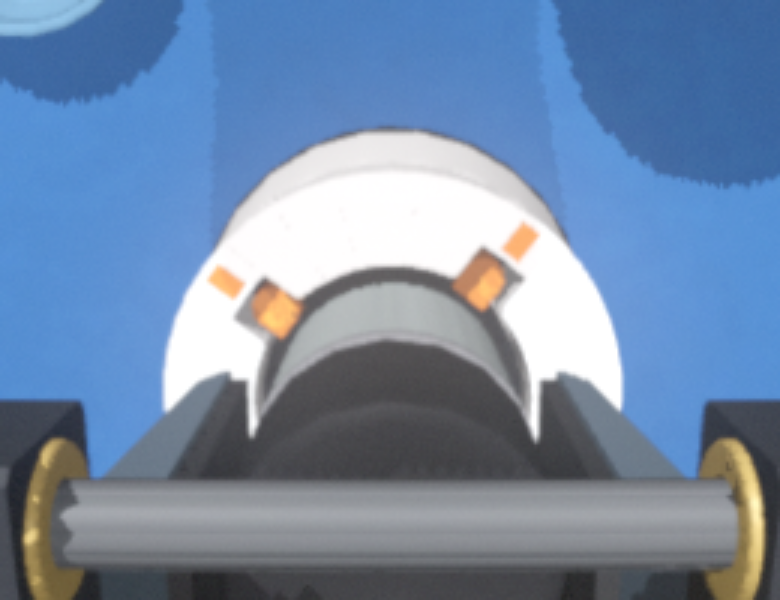

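The picture shows both visible keys inside their slots below the rim, at crop px (275,308) and (482,278). The TCP is at 0.1544 m, so the underside is at about 0.083 m. The net push of about 25 N is above the 13 N needed for full travel, so the ring is fully down. I'll hand in now.

```bash
python3 -c "
from plant import manip
print(manip.sign_off())"
```

```text
the job is handed in; nothing more can be done
None
```

The cup is in the well with its keys in the slots, gripped at 40 N and pressed fully down (underside about 83 mm above the cart). I handed the job in at about 13 s, and the sign-off gave no verdict.

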